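Put the dropping bottles and the objective cans away in their holders

TASK

Put the microscope's accessories away: stand the two dropping bottles in the sheet-metal caddy with the square pockets, one to a pocket, and the two lidded objective cans in the block with the round wells, one to a well. Set each down upright on the floor of its pocket or well, without dropping it, and leave the spare eyepiece and the round sample pucks standing where they are.

Things in the scene. Friction and masses are not known exactly. Their poses are not given: they have to be found in the camera images.
- dropper_0: Dropping bottle, plain round white body 34 mm in diameter and 56 mm high, above it a narrower black cap and nozzle (22 mm wide at the foot) to 90 mm in all; 60 g. Stands upright on a light grey mat, 2 mm thick. Origin at the centre of its underside, z up. Grip the body from above, about 45 to 50 mm above its underside. The two bottles are alike for this job.
- dropper_1: Dropping bottle, plain round white body 34 mm in diameter and 56 mm high, above it a narrower white cap and nozzle (22 mm wide at the foot) to 90 mm in all; 60 g. Stands upright on a light grey mat, 2 mm thick. Origin at the centre of its underside, z up. Grip the body from above, about 45 to 50 mm above its underside. The two bottles are alike for this job.
- objective_can_0: Lidded can of a spare objective, a straight cylinder 38 mm in diameter with a black ribbed screw cap (39 mm) filling its upper 15 mm, 56 mm high in all; 140 g. Stands upright on a light grey mat, 2 mm thick. Origin at the centre of its underside, z up. Grip from above, anywhere 30 to 50 mm above its underside. The two cans are alike for this job.
- objective_can_1: Lidded can of a spare objective, a straight cylinder 38 mm in diameter with a black ribbed screw cap (39 mm) filling its upper 15 mm, 56 mm high in all; 140 g. Stands upright on a light grey mat, 2 mm thick. Origin at the centre of its underside, z up. Grip from above, anywhere 30 to 50 mm above its underside. The two cans are alike for this job.
- bottle_caddy: Bottle caddy: low tray of bare sheet metal, 61 x 141 x 22 mm (x, y, z), with two SQUARE pockets, each 55 x 55 mm inside. Origin at the centre of its underside; pocket centres lie at y = +40 mm and y = -40 mm (x = 0) in its frame; the pocket floor is at z = 4 mm, the wall tops at z = 22 mm. Fixed to the bench to the right of the mat; yaw varies, and the holders may change places.
- can_rack: Can rack: solid grey plastic block, 80 x 160 x 22 mm (x, y, z), with two ROUND wells 56 mm in diameter and 12 mm deep. Origin at the centre of its underside; well centres lie at y = +40 mm and y = -40 mm (x = 0) in its frame; the well floor is at z = 10 mm, the top at z = 22 mm. Fixed to the bench to the right of the mat; yaw varies, and the holders may change places.
- spare_eyepiece: Bystander: spare eyepiece, a stepped black cylinder 35 mm in diameter, 41 mm high, with a thin white ring and no ribbed cap, standing loose among the bottles and cans (clear, when carrying, of the microscope to the left and the monitor behind; nothing between them and the holders is taller than 100 mm). Origin at the centre of its underside. Not to be moved.
- mount_5: Bystander: low round sample puck, 25 mm in diameter, 20 mm high, loose. Origin at the centre of its underside. Not to be moved.
- mount_1: Bystander: low round sample puck, 32 mm in diameter, 16 mm high, loose. Origin at the centre of its underside. Not to be moved.
There are look-alikes about, which are no part of the job. What is shaped like the objective_can_0 but purple or red is not meant. Leave any blue or red look-alike of the dropper_1 alone.

How it is judged:
At the end, for the whole second after the job is handed in: Bottles upright (0.1 rad) on the floor of the square pockets, cans upright on the floor of the round wells, one each, within 12.5 mm of its centre in x and y; all released and at rest; eyepiece and both pucks within 15 mm of their start (x of dropper_0 in the frame of bottle_caddy between -0.0125 and 0.0125 m and z of dropper_0 in the frame of bottle_caddy between 0 and 0.008 m and (y of dropper_0 in the frame of bottle_caddy between 0.0275 and 0.0525 m or y of dropper_0 in the frame of bottle_caddy between -0.0525 and -0.0275 m) and angle between each of dropper_0, dropper_1, objective_can_0, objective_can_1's own z axis and vertical below 0.1 rad and linear speed of each of dropper_0, dropper_1, objective_can_0, objective_can_1 below 0.02 m/s and contact force between the fingers and dropper_0 below 0.1 N and x of dropper_1 in the frame of bottle_caddy between -0.0125 and 0.0125 m and z of dropper_1 in the frame of bottle_caddy between 0 and 0.008 m and (y of dropper_1 in the frame of bottle_caddy between 0.0275 and 0.0525 m or y of dropper_1 in the frame of bottle_caddy between -0.0525 and -0.0275 m) and contact force between the fingers and dropper_1 below 0.1 N and x of objective_can_0 in the frame of can_rack between -0.0125 and 0.0125 m and z of objective_can_0 in the frame of can_rack between 0.006 and 0.014 m and (y of objective_can_0 in the frame of can_rack between 0.0275 and 0.0525 m or y of objective_can_0 in the frame of can_rack between -0.0525 and -0.0275 m) and contact force between the fingers and objective_can_0 below 0.1 N and x of objective_can_1 in the frame of can_rack between -0.0125 and 0.0125 m and z of objective_can_1 in the frame of can_rack between 0.006 and 0.014 m and (y of objective_can_1 in the frame of can_rack between 0.0275 and 0.0525 m or y of objective_can_1 in the frame of can_rack between -0.0525 and -0.0275 m) and contact force between the fingers and objective_can_1 below 0.1 N and distance of each of spare_eyepiece, mount_5, mount_1 from where it was at the start of the episode below 0.015 m); the robot touches nothing.
It fails at once if a bottle or can is dropped or flung (moves faster than 0.6 m/s while the fingers do not touch it) ((contact force between the fingers and dropper_0 below 0.05 N and linear speed of dropper_0 above 0.6 m/s) or (contact force between the fingers and dropper_1 below 0.05 N and linear speed of dropper_1 above 0.6 m/s) or (contact force between the fingers and objective_can_0 below 0.05 N and linear speed of objective_can_0 above 0.6 m/s) or (contact force between the fingers and objective_can_1 below 0.05 N and linear speed of objective_can_1 above 0.6 m/s)).
It fails at once if the eyepiece or a sample puck is shifted by more than 15 mm (distance of any of spare_eyepiece, mount_5, mount_1 from where it was at the start of the episode above 0.015 m).
It also fails if it takes over 96 s, if anything falls off the work surface, if the arm or the gripper's body presses on something with over 40 N, if the wrist force passes 120 N, or if a joint passes its speed limit or range.

ROBOT

A 7-joint arm with a two-finger parallel gripper is mounted at the origin on a cart in front of the work surface, level with it; the furniture and walls round the work are solid. World frame = base frame: x ahead of the robot, y to its left, z up, the work surface at z = 0. Lengths are in m, angles in rad, forces in N, time in s.
With the tool pointing down it reaches from about 0.35 to 0.9 m from the base axis. Payload 19.9 kg.
Tool frame: the origin (TCP) lies at the very end of the fingers, on their centre line; the grasp point (between the pads) lies 19 mm behind it (robot.grasp_offset is the distance from the TCP to the grasp point, in m); z points along the fingers, y is the line along which they close (so a half turn about z gives the same grasp; the last joint's range is limited). The gripper opens to 85 mm and grips with 20 to 120 N. Pads are 22 mm wide; open, the fingers measure 114 mm over their backs; the gripper's body (76 mm by 85 mm) begins 54 mm behind the grasp point. The pads swing forward as they close: fully open they stand 13 mm farther back than shut.
Start: joints at [1.065, 0.417, -0.01, 1.614, 0.005, 1.111, -0.053], TCP at [0.28, -0.559, 0.231] pointing down, gripper open.
Joint ranges: [-2.81, 2.81], [-0.39, 2.02], [-1.27, 1.25], [0.06, 2.57], [-1.19, 4.33], [0.19, 2], [-2.82, 2.82]. Speed limits (rad/s): [1.89, 1.89, 2.39, 2.39, 3.01, 3.01, 3.01].

INTERFACE

Orientations are given as a unit quaternion [w, x, y, z].
In Python, from cell import sensors, vision, close_job, robot gives the robot as it stands.
- The arm moves only by the tool arm_command, never from a script. Its argument "increments" is a list that holds one entry, the list of rows, each a list of 7 numbers: the finger opening in mm, from 0 to 85.4, then the shift along the tool's x, y, z in mm, then the turn, a rotation vector about the tool's x, y, z in rad. A call has 1 to 8 rows; each row is the pose to reach, as a shift and turn from the pose commanded when the call began, along the tool's axes at that moment; what a row does not reach only later rows make up. A row lasts 1/8 s, in which the tool goes at most 62.5 mm and 10.7 degrees, less where a joint would pass 70% of its speed; a pose out of reach is approached as far as the arm can. A call with a gripper value outside its range is refused whole. The fingers move at their own pace and stop on an object; "force" is the grip in N (left out, the last holds). Time passes only in rows, so rows that repeat a pose let the fingers close. It gives the time, the measured TCP pose, the force, the opening and the grip force at its end, in the units of the state.
- sensors.get_obs(): the state, without advancing time (a new reading comes with each control period).
- vision.snapshot(name): name is "scene" or "top"; returns the picture (420x560x3 uint8, red, green, blue); there is no depth.
- vision.calibration(name): a dict with "fov_y" (degrees; the focal length in pixels is half the picture's height over the tangent of half this angle, whatever the lens; pixels are square), "cx", "cy" (the principal point, pixels), "rvec" (rotation vector, rad) and "tvec" (3), from world to camera coordinates, as OpenCV has them. Camera axes: x right, y down, z forward; pixel columns grow to the right and rows downward; lengths in m; the calibration is good to about 2 mm. A picture is of the moment at which its call begins. calibration takes no time and is no camera call.
- close_job(): hands the job in; it is judged then, once.
The state is a dict: "time": time; "joint_pos": joint angles; "joint_velocities": joint speeds; "joint_torque": joint torques, N m; "position": TCP position; "orientation": TCP orientation; "contact_force": force on the tool from outside, world axes, zero at the start; "moment": the same for the moment, N m; "grip_width": finger opening in m; "finger_force": force on a finger pad.
Only numpy, scipy, OpenCV 4.12 (cv2) and the standard library are available. Lean on these libraries where they do the work, as an engineer would, in place of code of your own. Each camera call takes 0.05 s, during which the arm holds its last target. There are 200 camera calls.

## Working session

There is one attempt and no reset: what is moved stays moved. The work goes in short steps, Python scripts to look and compute and a tool call to move; the robot and the scene stay as the last step left them, time stands still between calls to the robot, and variables do not carry over. Pictures are saved under pics/ and viewed, at most 14 in all, crops included, and the job is handed in when it is done.

Besides the shell and the picture viewer there is one more tool, called after "Request:" in YAML: its name, and indented under it one key for each argument. arm_command: Moves the arm, as the interface text tells. Its arguments: {"type":"object","properties":{"increments":{"type":"array","items":{"type":"array","items":{"type":"array","items":{"type":"number"}}}},"force":{"type":"number"}},"required":["increments"]}

```bash
mkdir -p pics
python3 - <<'E'
from cell import sensors, vision
import cv2
for n in("scene","top"):
    cv2.imwrite(f"pics/{n}0.png",cv2.resize(vision.snapshot(n)[:,:,::-1],(800,600),interpolation=cv2.INTER_CUBIC)); print(vision.calibration(n))
o=sensors.get_obs(); print(o)
E
```

```text
{'fov_y': 43.09715022362922, 'cx': 281.455688143812, 'cy': 213.14348352353255, 'rvec': array([ 2.15835199, -0.19498591,  0.11069623]), 'tvec': array([-0.53741025,  0.10864896,  1.21062819])}
{'fov_y': 47.35023051015656, 'cx': 284.6705299659565, 'cy': 204.55497836170395, 'rvec': array([ 1.95096485, -2.25698228,  0.24845782]), 'tvec': array([0.07638092, 0.55426121, 0.81408979])}
{'time': 0.1, 'joint_pos': array([ 1.0655255 ,  0.41793132, -0.0102951 ,  1.61408052,  0.00467665,
        1.11068938, -0.05298564]), 'joint_velocities': array([-0.00031221, -0.0028002 ,  0.00053322,  0.00138673, -0.00022706,
       -0.00040087,  0.00079795]), 'joint_torque': array([ 1.19891294e-03, -8.65820074e+01,  6.80487547e-01, -4.35638344e+01,
        1.92042725e-02,  4.91308834e-03, -2.49839513e-05]), 'position': array([ 0.27943975, -0.55872175,  0.23072628]), 'orientation': array([-5.19080929e-04,  9.73234160e-01,  2.29815092e-01, -1.57019991e-04]), 'contact_force': array([-0.01201368,  0.28488647, -0.15294244]), 'moment': array([ 0.01362727, -0.02552265, -0.01140016]), 'finger_force': 0.0, 'grip_width': 0.08548320264972957}
```

View pics/scene0.png

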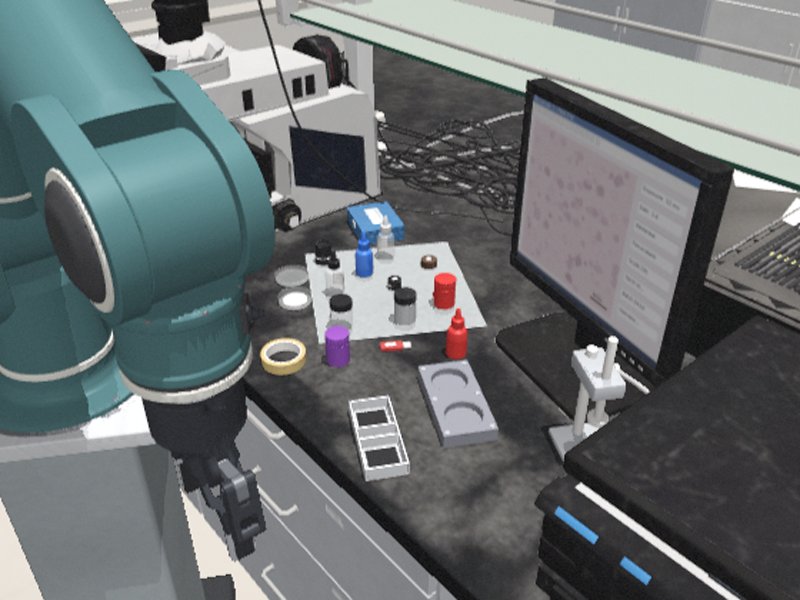

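View pics/top0.png

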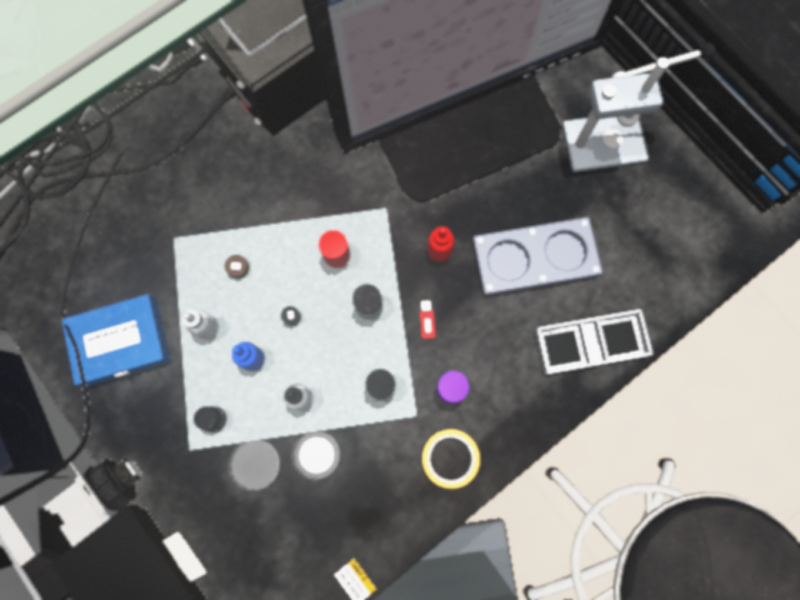

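The top view has the black-cap bottle at about (297,398) and the white-cap bottle at (197,325). The cans are at (368,300) and (380,385), the rack at (537,256) and the caddy at (595,341). I'll enlarge this for precision.

Run:
```python
from cell import vision
import cv2
im=vision.snapshot("top")[:,:,::-1]; cv2.imwrite("pics/raw_top.png",im)
s=vision.snapshot("scene")[:,:,::-1]; cv2.imwrite("pics/raw_scene.png",s)
cv2.imwrite("pics/c1.png",cv2.resize(im[140:320,115:300],None,fx=3.3,fy=3.3,interpolation=cv2.INTER_CUBIC))
cv2.imwrite("pics/c2.png",cv2.resize(im[140:270,320:470],None,fx=4,fy=4,interpolation=cv2.INTER_CUBIC))
cv2.imwrite("pics/c3.png",cv2.resize(s[145:345,195:355],None,fx=3,fy=3,interpolation=cv2.INTER_CUBIC))
```

```text
(no output)
```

View pics/c1.png

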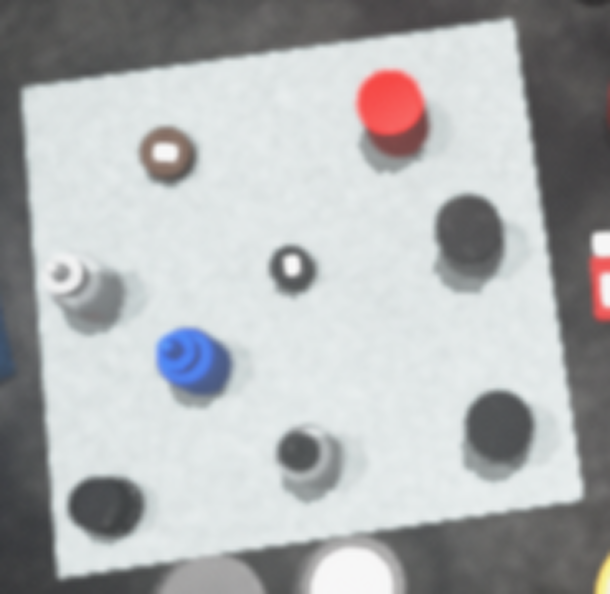

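View pics/c2.png

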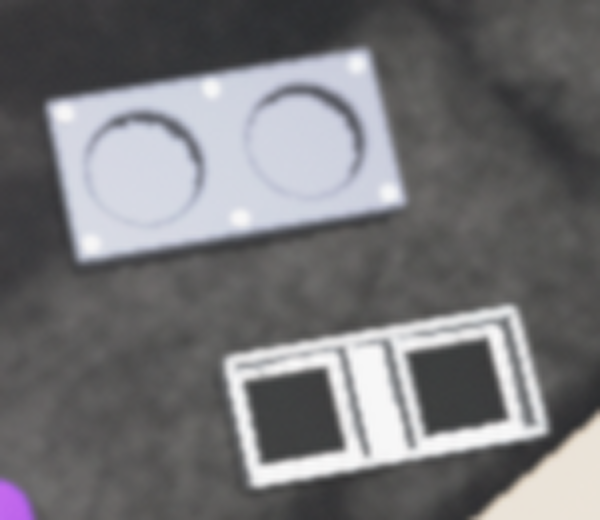

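View pics/c3.png

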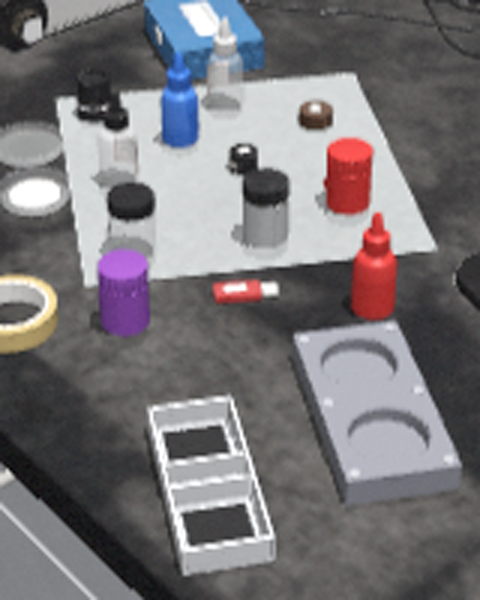

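The enlarged top view shows the can lids at c1 (469,229) and (499,425). The nozzle tips are at (64,272) and (297,450). The rack and caddy corners are readable in c2, so I'll triangulate and overlay.

```bash
cat > h.py <<'E'
import numpy as np, cv2
from cell import vision
def cam(n):
    c=vision.calibration(n); R,_=cv2.Rodrigues(c['rvec']); f=210/np.tan(np.radians(c['fov_y'])/2)
    return R,c['tvec'],np.array([[f,0,c['cx']],[0,f,c['cy']],[0,0,1]])
def ray(n,p,z):
    R,t,K=cam(n); d=R.T@np.linalg.inv(K)@np.array([p[0],p[1],1]); o=-R.T@t
    return o+d*(z-o[2])/d[2]
def proj(n,P):
    R,t,K=cam(n); return cv2.projectPoints(np.asarray(P,float).reshape(-1,1,3),cv2.Rodrigues(R)[0],t,K,None)[0][:,0]
def crop(p,s,o): return np.array([(p[0]+.5)/s-.5+o[0],(p[1]+.5)/s-.5+o[1]])
E
python3 - <<'E'
from h import *
R,t,K=cam("top"); print("cam",(-R.T@t).round(3), K[0,0])
for n,p,z in [("canA",(469,229),.058),("canB",(499,425),.058),("black tip",(293,449),.09),("white tip",(64,272),.092),("eyep",(98,502),.043),("m brown",(167,151),.02),("m black",(292,267),.02),("red can",(391,103),.058),("blue tip",(176,350),.092)]:
    print(n,ray("top",crop(p,3.3,(115,140)),z)[:2].round(4))
for n,q in [("rack",[(46,101),(371,47),(407,206),(78,263)]),("caddy",[(224,356),(515,305),(549,435),(250,488)]),("wells",[(144,168),(305,141)])]:
    w=np.array([ray("top",crop(p,4,(320,140)),.022)[:2] for p in q]); print(n,w.round(4).tolist(),w.mean(0).round(4))
    d=np.roll(w,-1,0)-w; print(np.linalg.norm(d,axis=1).round(4),np.degrees(np.arctan2(d[:,1],d[:,0])).round(1))
# scene: caddy corners & lids
for n,p,z in [("canA lid",(266,184),.058),("canB lid",(131,199),.058),("blacktip",(116,113),.092),("whitetip",(224,20),.092)]:
    print("scene",n,ray("scene",crop(p,3,(195,145)),z)[:2].round(4))
E
```

```text
cam [0.368 0.02  0.917] 478.9584467734662
canA [0.5594 0.0471]
canB [0.4496 0.0453]
black tip [0.4497 0.1519]
white tip [0.5599 0.262 ]
eyep [0.4413 0.2676]
m brown [0.6401 0.2177]
m black [0.5605 0.1524]
red can [0.6382 0.0812]
blue tip [0.5097 0.2069]
rack [[0.6338, -0.1069], [0.638, -0.2691], [0.5565, -0.27], [0.5517, -0.1086]] [ 0.595  -0.1887]
[0.1623 0.0815 0.1614 0.0821] [ -88.5 -179.4   91.7    1.2]
caddy [[0.4973, -0.1693], [0.5014, -0.3107], [0.4383, -0.3129], [0.4342, -0.1697]] [ 0.4678 -0.2407]
[0.1415 0.0631 0.1432 0.0631] [ -88.3 -178.    91.6    0.4]
wells [[0.5935, -0.1482], [0.5956, -0.2278]] [ 0.5946 -0.188 ]
[0.0797 0.0797] [-88.5  91.5]
scene canA lid [0.5588 0.0426]
scene canB lid [0.4481 0.0399]
scene blacktip [0.4462 0.119 ]
scene whitetip [0.5617 0.2678]
```

```bash
cat > ov.py <<'E'
from h import *
def overlay(O,out,pre=None):
    a=np.linspace(0,2*np.pi,60); T=[]
    for n,x0,y0,w,h,s in (("top",115,140,185,180,2.2),("scene",195,145,130,125,3.15)):
        im=cv2.imread(f"pics/raw_{n}.png")[y0:y0+h,x0:x0+w]; im=cv2.resize(im,None,fx=s,fy=s,interpolation=cv2.INTER_CUBIC)
        for (x,y,rs) in O:
            for r,z in rs:
                p=proj(n,np.c_[x+r*np.cos(a),y+r*np.sin(a),z+0*a]); p=((p-[x0,y0]+.5)*s-.5)
                cv2.polylines(im,[np.int32(p*8)],True,(0,255,0),1,cv2.LINE_AA,3)
        T.append(im)
    H=max(i.shape[0] for i in T); T=[cv2.copyMakeBorder(i,0,H-i.shape[0],0,0,0) for i in T]
    cv2.imwrite(out,cv2.hconcat(T)[:600,:800]); print(cv2.hconcat(T).shape)
E
python3 - <<'E'
from ov import *
C=[(.019,.002),(.0195,.058)]; B=[(.017,.002),(.017,.058),(.011,.06),(.003,.092)]
overlay([(.559,.045,C),(.449,.043,C),(.450,.152,B),(.560,.263,B)],"pics/ov.png")
E
```

```text
(396, 817, 3)
```

View pics/ov.png

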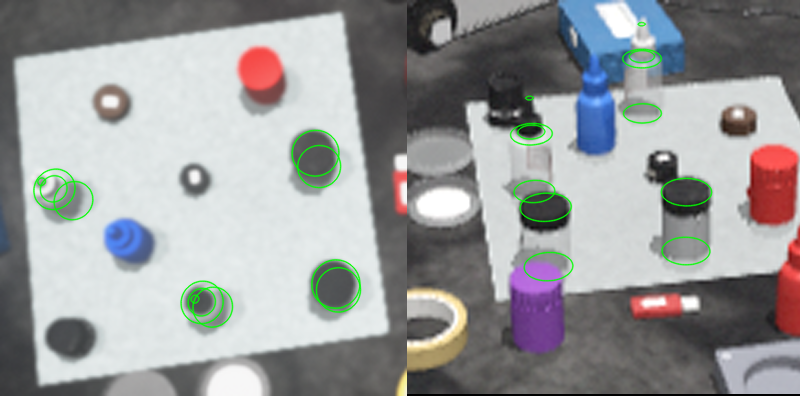

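The overlay matches all four objects in both views, and the black nozzle is only hidden against the eyepiece behind it. I'll use one gripper yaw of 60° throughout, which clears the neighbours.

```bash
cat > go.py <<'E'
import sys, numpy as np
from scipy.spatial.transform import Rotation as R
from cell import sensors
def go(*pts,yaw=60):
    o=sensors.get_obs(); q=o['orientation']; C=R.from_quat([q[1],q[2],q[3],q[0]])
    G=R.from_euler('z',yaw,degrees=True)*R.from_euler('x',np.pi)
    print("t",o['time'].round(2),"pos",o['position'].round(4),"w",round(o['grip_width'],4),"rot",(C.inv()*G).as_rotvec().round(4))
    for p in pts: print(p,(C.inv().apply(np.array(p)-o['position'])*1000).round(1))
if __name__=="__main__": go(*[tuple(map(float,a.split(','))) for a in sys.argv[1:]])
E
python3 go.py .449,.044,.16; python3 -c "
from h import *
print(ray('top',(453*.7,387*.7),.058),ray('top',(160*.7,330*.7),.03))"
```

```text
[ 0.43208658 -0.0444096   0.058     ] [0.56332357 0.32242551 0.03      ]Traceback (most recent call last):
  File "go.py", line 9, in <module>
    if __name__=="__main__": go(*[tuple(map(float,a.split(','))) for a in sys.argv[1:]])
                             ~~^^^^^^^^^^^^^^^^^^^^^^^^^^^^^^^^^^^^^^^^^^^^^^^^^^^^^^^^^
  File "go.py", line 7, in go
    print("t",o['time'].round(2),"pos",o['position'].round(4),"w",round(o['grip_width'],4),"rot",(C.inv()*G).as_rotvec().round(4))
              ^^^^^^^^^^^^^^^
AttributeError: 'float' object has no attribute 'round'
```

```bash
sed -i "s/o\['time'\].round(2)/round(o['time'],2)/" go.py; python3 go.py .449,.044,.16
```

```text
t 0.2 pos [ 0.2795 -0.5588  0.2309] w 0.0858 rot [-8.000e-04 -1.000e-04 -5.834e-01]
(0.449, 0.044, 0.16) [ 421.3 -463.2   71.2]
```

Request:
arm_command:
  increments:
    - [[60,20,-22,0,0,0,-0.08],[60,60,-66,5,0,0,-0.2],[60,105,-115,10,0,0,-0.34],[60,150,-165,15,0,0,-0.46],[60,195,-215,20,0,0,-0.58],[60,240,-264,25,0,0,-0.583],[60,280,-308,30,0,0,-0.583],[60,305,-335,35,0,0,-0.583]]
  force: 40

```text
time: 1.2
position: [0.4028, -0.1208, 0.1964]
orientation: [0.0, 0.866, 0.5, 0.0]
contact_force: [1.6, 0.0, 0.2]
grip_width: 0.0601
finger_force: 0.0
```

```bash
python3 go.py .449,.044,.16 .449,.044,.018
```

```text
t 1.2 pos [ 0.4028 -0.1208  0.1964] w 0.0601 rot [0.0008 0.     0.0003]
(0.449, 0.044, 0.16) [165.8 -42.4  36.4]
(0.449, 0.044, 0.018) [165.8 -42.5 178.4]
```

Request:
arm_command:
  increments:
    - [[60,40,-10,9,0,0,0],[60,90,-23,20,0,0,0],[60,135,-34,30,0,0,0],[60,166,-42,36,0,0,0],[60,166,-42,75,0,0,0],[60,166,-42,115,0,0,0],[60,166,-42,140,0,0,0],[60,166,-42,140,0,0,0]]

```text
time: 2.2
position: [0.4481, 0.0419, 0.0551]
orientation: [-0.001, 0.866, 0.5, -0.001]
contact_force: [0.1, 0.4, 0.4]
grip_width: 0.0598
finger_force: 0.0
```

```bash
python3 - <<'E'
from cell import vision
import cv2
im=vision.snapshot("top")[:,:,::-1]; s=vision.snapshot("scene")[:,:,::-1]
a=cv2.resize(im[200:320,180:330],None,fx=2.6,fy=2.6); b=cv2.resize(s[150:270,150:300],None,fx=2.6,fy=2.6)
cv2.imwrite("pics/p1.png",cv2.hconcat([a,b]))
E
python3 go.py .449,.044,.018
```

```text
t 2.3 pos [0.4495 0.042  0.057 ] w 0.0598 rot [ 0.0001 -0.0003 -0.0002]
(0.449, 0.044, 0.018) [ 1.5 -1.4 39. ]
```

View pics/p1.png

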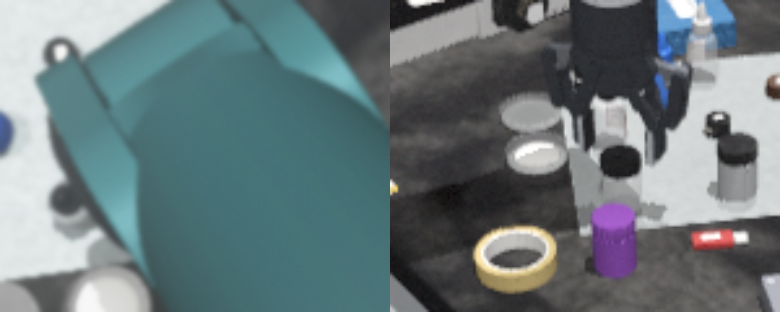

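The fingers straddle the can lid (scene crop about (620,160)). I'll go down and grip.

Request:
arm_command:
  increments:
    - [[60,1,-1,15,0,0,0],[60,1,-1,32,0,0,0],[60,1,-1,39,0,0,0],[60,1,-1,39,0,0,0],[35,1,-1,39,0,0,0],[30,1,-1,39,0,0,0],[30,1,-1,39,0,0,0],[30,1,-1,39,0,0,0]]
  force: 40

```text
time: 3.3
position: [0.449, 0.0433, 0.0176]
orientation: [0.0, 0.866, 0.5, 0.0]
contact_force: [-2.1, 1.0, 7.1]
grip_width: 0.0377
finger_force: 39.9
```

```bash
python3 go.py .449,.044,.16 .596,-.228,.16 .596,-.228,.04
```

```text
t 3.3 pos [0.449  0.0433 0.0176] w 0.0377 rot [ 0.0003 -0.0003 -0.0004]
(0.449, 0.044, 0.16) [   0.6   -0.3 -142.4]
(0.596, -0.228, 0.16) [-161.3  263.1 -142.4]
(0.596, -0.228, 0.04) [-161.3  263.   -22.4]
```

Request:
arm_command:
  increments:
    - [[30,0,0,-15,0,0,0],[30,0,0,-50,0,0,0],[30,0,0,-90,0,0,0],[30,-10,16,-130,0,0,0],[30,-30,49,-142,0,0,0],[30,-60,98,-142,0,0,0],[30,-90,147,-142,0,0,0],[30,-120,196,-142,0,0,0]]

```text
time: 4.3
position: [0.5591, -0.1606, 0.1605]
orientation: [0.0, 0.866, 0.5, 0.0]
contact_force: [0.6, 0.6, -1.9]
grip_width: 0.0376
finger_force: 40.3
```

```bash
python3 go.py .596,-.228,.16 .596,-.228,.045
```

```text
t 4.3 pos [ 0.5591 -0.1606  0.1605] w 0.0376 rot [ 0.0006 -0.0004 -0.0003]
(0.596, -0.228, 0.16) [-39.9  65.7   0.5]
(0.596, -0.228, 0.045) [-40.   65.7 115.5]
```

Request:
arm_command:
  increments:
    - [[30,-25,41,0,0,0,0],[30,-36,60,0,0,0,0],[30,-40,66,5,0,0,0],[30,-40,66,30,0,0,0],[30,-40,66,65,0,0,0],[30,-40,66,95,0,0,0],[30,-40,66,112,0,0,0],[30,-40,66,115,0,0,0]]

```text
time: 5.3
position: [0.5952, -0.2258, 0.0439]
orientation: [-0.001, 0.866, 0.5, -0.0]
contact_force: [0.1, 0.2, -1.7]
grip_width: 0.0376
finger_force: 40.4
```

```bash
python3 - <<'E'
from cell import vision
import cv2
s=vision.snapshot("scene")[:,:,::-1]; im=vision.snapshot("top")[:,:,::-1]
a=cv2.resize(s[220:350,220:370],None,fx=2.6,fy=2.6); b=cv2.resize(im[140:270,320:470],None,fx=2.6,fy=2.6)
cv2.imwrite("pics/p2.png",cv2.hconcat([a,b]))
E
python3 go.py .596,-.228,.026
```

```text
t 5.4 pos [ 0.5959 -0.2262  0.045 ] w 0.0377 rot [ 0.0006 -0.0003 -0.0001]
(0.596, -0.228, 0.026) [-1.5  0.9 19. ]
```

View pics/p2.png

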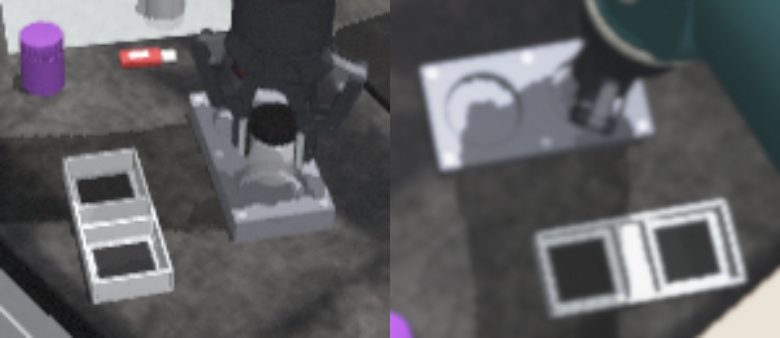

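The can hangs upright over the near well (scene crop (270,150)). I'll lower it slowly while watching the force.

Request:
arm_command:
  increments:
    - [[30,-1,1,5,0,0,0],[30,-1,1,10,0,0,0],[30,-1,1,14,0,0,0],[30,-1,1,17,0,0,0],[30,-1,1,18,0,0,0],[30,-1,1,18.5,0,0,0],[30,-1,1,18.5,0,0,0],[30,-1,1,18.5,0,0,0]]

```text
time: 6.4
position: [0.5961, -0.2278, 0.0259]
orientation: [0.0, 0.866, 0.5, 0.0]
contact_force: [0.4, -0.2, -1.5]
grip_width: 0.0377
finger_force: 40.4
```

Request:
arm_command:
  increments:
    - [[30,0,0,0.5,0,0,0],[30,0,0,1,0,0,0],[30,0,0,1,0,0,0]]

```text
time: 6.78
position: [0.5961, -0.2278, 0.0256]
orientation: [0.0, 0.866, 0.5, -0.0]
contact_force: [-5.6, 2.4, 13.2]
grip_width: 0.0378
finger_force: 41.6
```

Request:
arm_command:
  increments:
    - [[42,0,0,-0.5,0,0,0],[50,0,0,-0.5,0,0,0],[60,0,0,-0.5,0,0,0],[60,0,0,-0.5,0,0,0],[60,0,0,-20,0,0,0],[60,0,0,-60,0,0,0],[60,0,0,-105,0,0,0],[60,0,0,-130,0,0,0]]

```text
time: 7.78
position: [0.5968, -0.2279, 0.1587]
orientation: [0.001, 0.866, 0.5, 0.001]
contact_force: [-0.4, -1.0, -0.9]
grip_width: 0.0596
finger_force: 0.0
```

```bash
python3 go.py .559,.0455,.155 .559,.0455,.018
```

```text
t 7.78 pos [ 0.5968 -0.2279  0.1587] w 0.0596 rot [ 0.0033 -0.0006 -0.0003]
(0.559, 0.0455, 0.155) [ 217.8 -169.5    3.3]
(0.559, 0.0455, 0.018) [ 217.7 -170.   140.3]
```

Request:
arm_command:
  increments:
    - [[60,20,-16,0,0,0,0],[60,60,-47,0,0,0,0],[60,102,-80,0,0,0,0],[60,144,-113,0,0,0,0],[60,185,-145,0,0,0,0],[60,210,-164,0,0,0,0],[60,218,-170,0,0,0,0],[60,218,-170,0,0,0,0]]

```text
time: 8.78
position: [0.5581, 0.0458, 0.1555]
orientation: [0.0, 0.866, 0.5, 0.0]
contact_force: [0.6, -1.3, -0.2]
grip_width: 0.0601
finger_force: 0.0
```

```bash
python3 go.py .559,.0455,.018
python3 - <<'E'
from cell import vision
import cv2
s=vision.snapshot("scene")[:,:,::-1]
cv2.imwrite("pics/p3.png",cv2.resize(s[140:350,190:400],None,fx=2.8,fy=2.8))
E
```

```text
t 8.78 pos [0.5581 0.0458 0.1555] w 0.0601 rot [ 0.0008 -0.0001 -0.0001]
(0.559, 0.0455, 0.018) [  0.2   0.8 137.5]
```

View pics/p3.png

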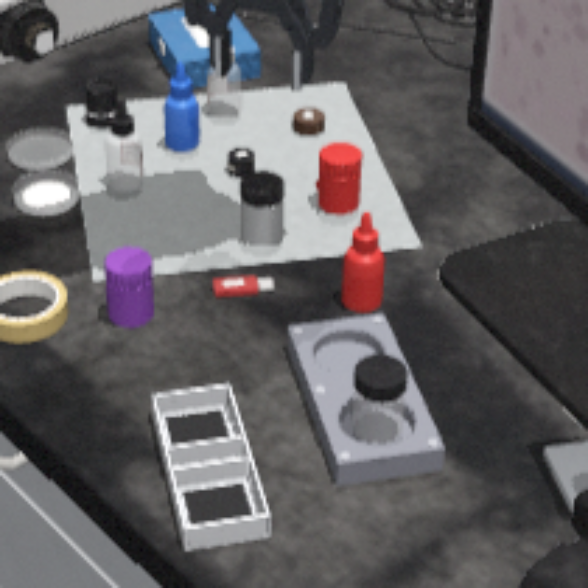

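The first can stands upright in the near well, around (380,400). Next I'll take the second can.

Request:
arm_command:
  increments:
    - [[60,0,1,20,0,0,0],[60,0,1,60,0,0,0],[60,0,1,100,0,0,0],[60,0,1,130,0,0,0],[60,0,1,138,0,0,0],[60,0,1,138,0,0,0],[30,0,1,138,0,0,0],[30,0,1,138,0,0,0]]

```text
time: 9.82
position: [0.5594, 0.0454, 0.0179]
orientation: [0.0, 0.866, 0.5, 0.001]
contact_force: [-0.9, -0.3, 7.4]
grip_width: 0.0379
finger_force: 39.5
```

Request:
arm_command:
  increments:
    - [[30,0,0,0,0,0,0],[30,0,0,0,0,0,0],[30,0,0,-15,0,0,0],[30,0,0,-50,0,0,0],[30,0,0,-95,0,0,0],[30,0,0,-132,0,0,0],[30,0,0,-142,0,0,0],[30,0,0,-142,0,0,0]]

```text
time: 10.82
position: [0.5588, 0.0454, 0.1593]
orientation: [0.0, 0.866, 0.5, 0.0]
contact_force: [1.0, -0.4, -1.9]
grip_width: 0.0377
finger_force: 40.6
```

```bash
python3 go.py .594,-.1485,.16 .594,-.1485,.045
```

```text
t 10.82 pos [0.5588 0.0454 0.1593] w 0.0377 rot [ 0.0009 -0.0003 -0.0006]
(0.594, -0.1485, 0.16) [-150.2  127.5   -0.6]
(0.594, -0.1485, 0.045) [-150.2  127.4  114.4]
```

Request:
arm_command:
  increments:
    - [[30,-15,13,0,0,0,0],[30,-45,38,0,0,0,0],[30,-80,68,0,0,0,0],[30,-115,98,0,0,0,0],[30,-140,119,0,0,0,0],[30,-150,127.5,0,0,0,0],[30,-150,127.5,15,0,0,0],[30,-150,127.5,45,0,0,0]]

```text
time: 11.82
position: [0.5942, -0.1468, 0.1128]
orientation: [0.0, 0.866, 0.5, 0.0]
contact_force: [0.5, 0.1, -2.0]
grip_width: 0.0374
finger_force: 40.6
```

Request:
arm_command:
  increments:
    - [[30,0,0,30,0,0,0],[30,0,0,55,0,0,0],[30,0,0,69,0,0,0],[30,0,0,76,0,0,0],[30,0,0,82,0,0,0],[30,0,0,86,0,0,0],[30,0,0,87.5,0,0,0],[30,0,0,87.5,0,0,0]]

```text
time: 12.82
position: [0.5942, -0.1482, 0.0265]
orientation: [0.0, 0.866, 0.5, 0.0]
contact_force: [-0.7, -0.5, -1.7]
grip_width: 0.0379
finger_force: 40.6
```

```bash
python3 go.py .594,-.1485,.025
```

```text
t 12.82 pos [ 0.5942 -0.1482  0.0265] w 0.0379 rot [ 0.0002 -0.0001 -0.0005]
(0.594, -0.1485, 0.025) [-0.3 -0.   1.5]
```

Request:
arm_command:
  increments:
    - [[30,0,0,0.5,0,0,0],[30,0,0,1,0,0,0],[30,0,0,1.2,0,0,0],[30,0,0,1.2,0,0,0]]

```text
time: 13.32
position: [0.5943, -0.1482, 0.0259]
orientation: [0.0, 0.866, 0.5, 0.0]
contact_force: [-4.4, -0.1, 11.3]
grip_width: 0.0377
finger_force: 41.6
```

Request:
arm_command:
  increments:
    - [[42,0,0,-0.5,0,0,0],[50,0,0,-0.5,0,0,0],[60,0,0,-0.5,0,0,0],[60,0,0,-0.5,0,0,0],[60,0,0,-20,0,0,0],[60,0,0,-60,0,0,0],[60,0,0,-105,0,0,0],[60,0,0,-135,0,0,0]]

```text
time: 14.32
position: [0.5947, -0.1481, 0.1637]
orientation: [0.001, 0.866, 0.5, 0.001]
contact_force: [0.3, -0.2, 0.5]
grip_width: 0.0601
finger_force: 0.0
```

```bash
python3 go.py .4505,.1525,.16 .4505,.1525,.028
```

```text
t 14.32 pos [ 0.5947 -0.1481  0.1637] w 0.0601 rot [ 0.0026 -0.0008 -0.0002]
(0.4505, 0.1525, 0.16) [ 188.2 -275.2    3.1]
(0.4505, 0.1525, 0.028) [ 188.1 -275.5  135.1]
```

Request:
arm_command:
  increments:
    - [[60,15,-22,0,0,0,0],[60,45,-66,0,0,0,0],[60,78,-114,0,0,0,0],[60,111,-162,0,0,0,0],[60,144,-210,0,0,0,0],[60,172,-252,0,0,0,0],[60,188,-275,0,0,0,0],[60,188,-275,0,0,0,0]]

```text
time: 15.32
position: [0.4494, 0.1541, 0.1614]
orientation: [0.0, 0.865, 0.501, 0.001]
contact_force: [0.2, 0.5, -1.1]
grip_width: 0.0598
finger_force: 0.0
```

```bash
python3 go.py .4505,.1525,.105 .4505,.1525,.028
python3 - <<'E'
from cell import vision
import cv2
s=vision.snapshot("scene")[:,:,::-1]
cv2.imwrite("pics/p4.png",cv2.resize(s[100:350,170:400],None,fx=2.4,fy=2.4))
E
```

```text
t 15.32 pos [0.4494 0.1541 0.1614] w 0.0598 rot [ 0.0011 -0.0009  0.0032]
(0.4505, 0.1525, 0.105) [-0.9  1.7 56.4]
(0.4505, 0.1525, 0.028) [ -1.    1.6 133.4]
```

View pics/p4.png

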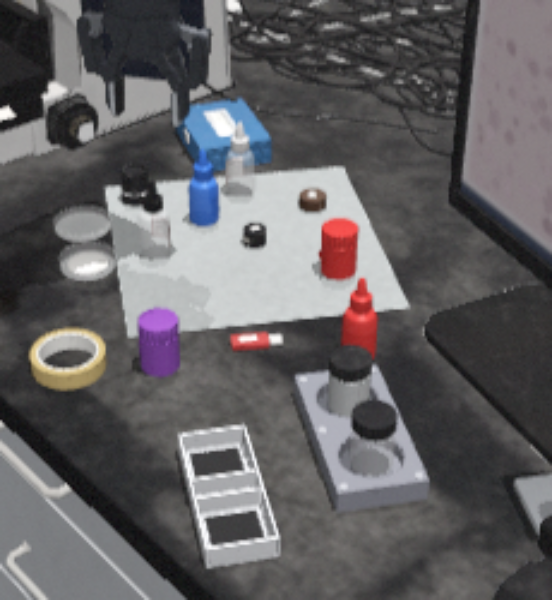

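Both cans are upright in the rack wells, at (350,380) and (375,430). Next is the black-capped bottle.

Request:
arm_command:
  increments:
    - [[60,0,1,15,0,0,0],[60,0,1,45,0,0,0],[60,0,1,80,0,0,0],[60,0,1,110,0,0,0],[60,0,1,128,0,0,0],[60,0,1,132,0,0,0],[60,0,1,132,0,0,0]]
  force: 30

```text
time: 16.25
position: [0.4512, 0.1517, 0.0285]
orientation: [0.0, 0.866, 0.5, 0.0]
contact_force: [-0.6, 0.4, 0.4]
grip_width: 0.0595
finger_force: 0.0
```

Request:
arm_command:
  increments:
    - [[45,0,0,0,0,0,0],[28,0,0,0,0,0,0],[28,0,0,0,0,0,0],[28,0,0,0,0,0,0],[28,0,0,0,0,0,0]]
  force: 30

```text
time: 16.88
position: [0.4515, 0.1519, 0.0289]
orientation: [0.0, 0.866, 0.5, 0.001]
contact_force: [-0.8, -1.1, 9.8]
grip_width: 0.0326
finger_force: 29.0
```

```bash
python3 go.py .469,-.2805,.16 .466,-.2005,.16
```

```text
t 16.88 pos [0.4515 0.1519 0.0289] w 0.0326 rot [ 0.0011 -0.0009 -0.0004]
(0.469, -0.2805, 0.16) [-365.5  231.7 -131.2]
(0.466, -0.2005, 0.16) [-297.7  189.1 -131.2]
```

Request:
arm_command:
  increments:
    - [[28,0,0,-5,0,0,0],[28,0,0,-20,0,0,0],[28,0,0,-50,0,0,0],[28,0,0,-85,0,0,0],[28,0,0,-115,0,0,0],[28,-10,6,-130,0,0,0],[28,-35,22,-131,0,0,0],[28,-75,47.5,-131,0,0,0]]

```text
time: 17.88
position: [0.4546, 0.0631, 0.1604]
orientation: [0.0, 0.866, 0.501, 0.001]
contact_force: [-0.1, -1.1, -1.0]
grip_width: 0.0326
finger_force: 29.9
```

```bash
python3 go.py .469,-.2805,.16
python3 - <<'E'
from cell import vision
import cv2
s=vision.snapshot("scene")[:,:,::-1]
cv2.imwrite("pics/p5.png",cv2.resize(s[80:240,150:330],None,fx=2.4,fy=2.4))
E
```

```text
t 17.88 pos [0.4546 0.0631 0.1604] w 0.0326 rot [ 0.0011 -0.0011  0.0021]
(0.469, -0.2805, 0.16) [-290.7  183.7    0.3]
```

View pics/p5.png

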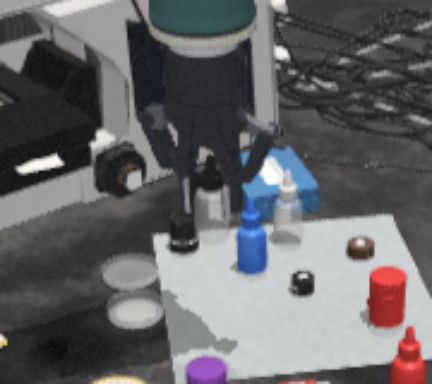

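The bottle is held upright at (210,200). I'll carry it to the far pocket.

Request:
arm_command:
  increments:
    - [[28,-40,25,0,0,0,0],[28,-85,54,0,0,0,0],[28,-130,82,0,0,0,0],[28,-175,110,0,0,0,0],[28,-220,139,0,0,0,0],[28,-260,164,0,0,0,0],[28,-284,180,0,0,0,0],[28,-290,183.5,0,0,0,0]]

```text
time: 18.92
position: [0.468, -0.2815, 0.1598]
orientation: [0.0, 0.867, 0.499, 0.0]
contact_force: [-0.4, 0.8, -0.8]
grip_width: 0.0328
finger_force: 30.0
```

```bash
python3 go.py .469,-.2805,.035
```

```text
t 18.93 pos [ 0.468  -0.2815  0.1598] w 0.0328 rot [ 0.0004 -0.0002 -0.0027]
(0.469, -0.2805, 0.035) [  1.3   0.4 124.8]
```

Request:
arm_command:
  increments:
    - [[28,1,0,15,0,0,0],[28,1,0,45,0,0,0],[28,1,0,75,0,0,0],[28,1,0,100,0,0,0],[28,1,0,115,0,0,0],[28,1,0,122,0,0,0],[28,1,0,125,0,0,0],[28,1,0,125,0,0,0]]

```text
time: 19.92
position: [0.469, -0.2791, 0.0345]
orientation: [0.0, 0.866, 0.5, 0.0]
contact_force: [0.0, 0.6, -1.2]
grip_width: 0.0331
finger_force: 30.0
```

```bash
python3 go.py .469,-.2805,.031;python3 - <<'E'
from cell import vision
import cv2
s=vision.snapshot("scene")[:,:,::-1]
cv2.imwrite("pics/p6.png",cv2.resize(s[220:360,220:370],None,fx=3,fy=3))
E
```

```text
t 19.93 pos [ 0.469  -0.2791  0.0345] w 0.0331 rot [ 0.0005 -0.     -0.0004]
(0.469, -0.2805, 0.031) [-1.3  0.7  3.5]
```

View pics/p6.png

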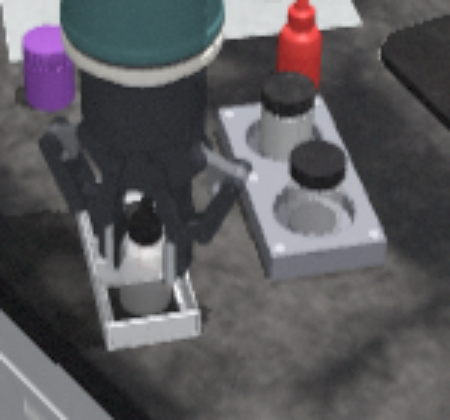

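The bottle is inside the near-end pocket (145,285), so I'll lower the last few millimetres.

Request:
arm_command:
  increments:
    - [[28,-1,0.5,1,0,0,0],[28,-1,0.5,2,0,0,0],[28,-1,0.5,3,0,0,0],[28,-1,0.5,3,0,0,0]]

```text
time: 20.48
position: [0.4687, -0.2801, 0.0311]
orientation: [-0.0, 0.866, 0.5, -0.0]
contact_force: [0.0, 0.0, 0.0]
grip_width: 0.0328
finger_force: 30.0
```

Request:
arm_command:
  increments:
    - [[28,0,0,0.4,0,0,0],[28,0,0,0.8,0,0,0],[28,0,0,0.8,0,0,0]]

```text
time: 20.85
position: [0.4688, -0.2802, 0.0308]
orientation: [0.0, 0.866, 0.5, -0.0]
contact_force: [-4.7, 1.4, 13.4]
grip_width: 0.0325
finger_force: 31.3
```

Request:
arm_command:
  increments:
    - [[38,0,0,-0.5,0,0,0],[46,0,0,-0.5,0,0,0],[60,0,0,-0.5,0,0,0],[60,0,0,-0.5,0,0,0],[60,0,0,-20,0,0,0],[60,0,0,-60,0,0,0],[60,0,0,-105,0,0,0],[60,0,0,-130,0,0,0]]

```text
time: 21.85
position: [0.4694, -0.2804, 0.1639]
orientation: [0.001, 0.866, 0.5, 0.001]
contact_force: [-0.9, -0.2, -0.9]
grip_width: 0.0596
finger_force: 0.0
```

```bash
python3 go.py .5605,.2625,.16
```

```text
t 21.85 pos [ 0.4694 -0.2804  0.1639] w 0.0596 rot [ 0.0031  0.0002 -0.0002]
(0.5605, 0.2625, 0.16) [ 515.7 -192.6    3.2]
```

Request:
arm_command:
  increments:
    - [[60,20,-7.5,0,0,0,0],[60,60,-22,0,0,0,0],[60,105,-39,0,0,0,0],[60,150,-56,0,0,0,0],[60,195,-73,0,0,0,0],[60,240,-90,0,0,0,0],[60,285,-106,0,0,0,0],[60,330,-123,0,0,0,0]]

```text
time: 22.85
position: [0.5276, 0.0686, 0.1617]
orientation: [0.0, 0.866, 0.5, 0.0]
contact_force: [1.2, -0.3, -0.3]
grip_width: 0.0597
finger_force: 0.0
```

```bash
python3 go.py .5605,.2625,.16
```

```text
t 22.85 pos [0.5276 0.0686 0.1617] w 0.0597 rot [ 0.0012 -0.0003 -0.0005]
(0.5605, 0.2625, 0.16) [184.3 -68.5   1.7]
```

Request:
arm_command:
  increments:
    - [[60,42,-16,0,0,0,0],[60,85,-32,0,0,0,0],[60,125,-46,0,0,0,0],[60,160,-60,0,0,0,0],[60,178,-66,0,0,0,0],[60,184,-68.5,0,0,0,0],[60,184,-68.5,0,0,0,0]]

```text
time: 23.72
position: [0.5602, 0.2598, 0.1605]
orientation: [0.0, 0.866, 0.5, -0.0]
contact_force: [-1.0, 0.1, -0.4]
grip_width: 0.06
finger_force: 0.0
```

```bash
python3 go.py .5605,.2625,.029
python3 - <<'E'
from cell import vision
import cv2
s=vision.snapshot("scene")[:,:,::-1]
cv2.imwrite("pics/p7.png",cv2.resize(s[100:350,170:400],None,fx=2.4,fy=2.4))
E
```

```text
t 23.73 pos [0.5602 0.2598 0.1605] w 0.06 rot [ 0.0002  0.0003 -0.0011]
(0.5605, 0.2625, 0.029) [  2.5  -1.1 131.5]
```

View pics/p7.png

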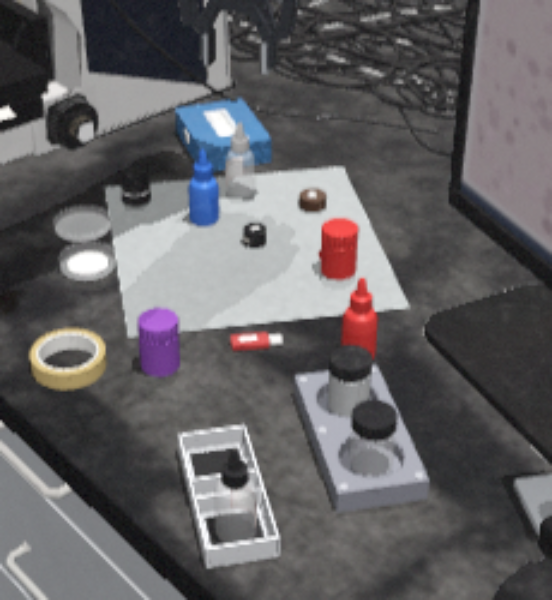

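The first bottle stands in the caddy at (235,500). I'll grip the last one.

Request:
arm_command:
  increments:
    - [[60,2,-1,15,0,0,0],[60,2,-1,45,0,0,0],[60,2,-1,80,0,0,0],[60,2,-1,110,0,0,0],[60,2,-1,127,0,0,0],[60,2,-1,132,0,0,0],[60,2,-1,132,0,0,0]]

```text
time: 24.65
position: [0.5605, 0.263, 0.0287]
orientation: [-0.0, 0.866, 0.5, 0.0]
contact_force: [0.8, -0.1, -0.1]
grip_width: 0.0598
finger_force: 0.0
```

Request:
arm_command:
  increments:
    - [[45,0,0,0,0,0,0],[28,0,0,0,0,0,0],[28,0,0,0,0,0,0],[28,0,0,0,0,0,0],[28,0,0,0,0,0,0]]
  force: 30

```text
time: 25.28
position: [0.5607, 0.2632, 0.0292]
orientation: [0.0, 0.866, 0.5, 0.001]
contact_force: [-1.3, -0.3, 6.2]
grip_width: 0.0327
finger_force: 29.3
```

```bash
python3 go.py .4665,-.201,.16
```

```text
t 25.27 pos [0.5607 0.2632 0.0292] w 0.0327 rot [ 0.0008 -0.0011 -0.0005]
(0.4665, -0.201, 0.16) [-448.9  150.8 -131.1]
```

Request:
arm_command:
  increments:
    - [[28,0,0,-5,0,0,0],[28,0,0,-20,0,0,0],[28,0,0,-50,0,0,0],[28,0,0,-85,0,0,0],[28,0,0,-115,0,0,0],[28,-10,3,-130,0,0,0],[28,-35,12,-131,0,0,0],[28,-75,25,-131,0,0,0]]

```text
time: 26.28
position: [0.5438, 0.1848, 0.1593]
orientation: [-0.0, 0.866, 0.5, -0.0]
contact_force: [0.9, -0.6, -0.6]
grip_width: 0.0326
finger_force: 29.9
```

Request:
arm_command:
  increments:
    - [[28,-45,15,0,0,0,0],[28,-90,30,0,0,0,0],[28,-135,45,0,0,0,0],[28,-180,60,0,0,0,0],[28,-225,75,0,0,0,0],[28,-270,91,0,0,0,0],[28,-310,104,0,0,0,0],[28,-340,114,0,0,0,0]]

```text
time: 27.28
position: [0.4715, -0.1682, 0.1592]
orientation: [-0.0, 0.867, 0.499, -0.0]
contact_force: [0.7, 0.5, -0.3]
grip_width: 0.0324
finger_force: 29.9
```

```bash
python3 go.py .4665,-.201,.16
```

```text
t 27.27 pos [ 0.4715 -0.1682  0.1592] w 0.0324 rot [-0.0005  0.0006 -0.0023]
(0.4665, -0.201, 0.16) [-30.9  12.2  -0.8]
```

Request:
arm_command:
  increments:
    - [[28,-20,8,0,0,0,0],[28,-30,12,0,0,0,0],[28,-31,12,0,0,0,0],[28,-31,12,0,0,0,0],[28,-31,12,0,0,0,0]]

```text
time: 27.9
position: [0.468, -0.1979, 0.1593]
orientation: [-0.0, 0.866, 0.5, 0.0]
contact_force: [-0.2, -0.4, 0.1]
grip_width: 0.0323
finger_force: 29.9
```

```bash
python3 go.py .4665,-.201,.0345
```

```text
t 27.9 pos [ 0.468  -0.1979  0.1593] w 0.0323 rot [-0.0002 -0.0001  0.0008]
(0.4665, -0.201, 0.0345) [ -3.4   0.3 124.8]
```

Request:
arm_command:
  increments:
    - [[28,-3,0,15,0,0,0],[28,-3,0,45,0,0,0],[28,-3,0,75,0,0,0],[28,-3,0,100,0,0,0],[28,-3,0,115,0,0,0],[28,-3,0,122,0,0,0],[28,-3,0,125,0,0,0],[28,-3,0,125,0,0,0]]

```text
time: 28.9
position: [0.4666, -0.2015, 0.0347]
orientation: [0.0, 0.866, 0.5, 0.0]
contact_force: [0.3, 0.1, -0.2]
grip_width: 0.0323
finger_force: 29.9
```

```bash
python3 go.py .4665,-.201,.031;python3 - <<'E'
from cell import vision
import cv2
s=vision.snapshot("scene")[:,:,::-1]
cv2.imwrite("pics/p8.png",cv2.resize(s[220:360,220:370],None,fx=3,fy=3))
E
```

```text
t 28.9 pos [ 0.4666 -0.2015  0.0347] w 0.0323 rot [ 0.0006 -0.     -0.0004]
(0.4665, -0.201, 0.031) [ 0.4 -0.3  3.7]
```

View pics/p8.png

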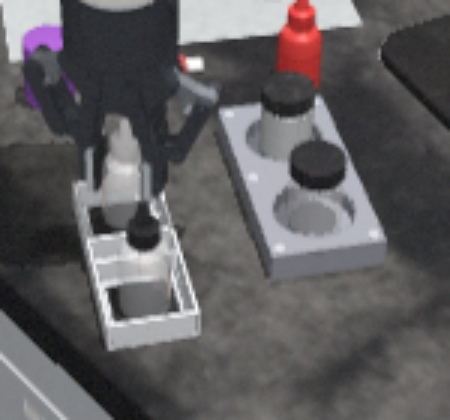

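The bottle is upright over the second pocket (120,190). I'll lower and release it.

Request:
arm_command:
  increments:
    - [[28,0,0,1,0,0,0],[28,0,0,2,0,0,0],[28,0,0,3,0,0,0],[28,0,0,3.3,0,0,0],[28,0,0,3.3,0,0,0]]

```text
time: 29.58
position: [0.4664, -0.2014, 0.0312]
orientation: [0.0, 0.866, 0.5, -0.0]
contact_force: [-0.9, 0.3, 7.4]
grip_width: 0.0321
finger_force: 30.6
```

Request:
arm_command:
  increments:
    - [[38,0,0,-0.2,0,0,0],[46,0,0,-0.2,0,0,0],[60,0,0,-0.2,0,0,0],[60,0,0,-0.2,0,0,0],[60,0,0,-20,0,0,0],[60,0,0,-60,0,0,0],[60,0,0,-105,0,0,0],[60,0,0,-150,0,0,0]]

```text
time: 30.58
position: [0.4661, -0.2012, 0.1824]
orientation: [-0.0, 0.866, 0.5, -0.0]
contact_force: [0.4, -0.5, 0.8]
grip_width: 0.0598
finger_force: 0.0
```

Request:
arm_command:
  increments:
    - [[60,-40,0,-30,0,0,0],[60,-90,-10,-40,0,0,0],[60,-140,-20,-40,0,0,0],[60,-180,-30,-40,0,0,0],[60,-200,-40,-40,0,0,0],[60,-200,-40,-40,0,0,0],[60,-200,-40,-40,0,0,0]]

```text
time: 31.45
position: [0.3322, -0.354, 0.221]
orientation: [-0.0, 0.866, 0.5, 0.0]
contact_force: [0.0, 1.1, 0.3]
grip_width: 0.06
finger_force: 0.0
```

```bash
python3 go.py
python3 - <<'E'
from h import *
n="top"; im=vision.snapshot(n)[:,:,::-1].copy(); s=vision.snapshot("scene")[:,:,::-1].copy(); a=np.linspace(0,2*np.pi,60)
T=[]
for n,im,(x0,y0,w,h) in (("top",im,(320,140,150,130)),("scene",s,(230,225,150,130))):
    im=cv2.resize(im[y0:y0+h,x0:x0+w],None,fx=2.6,fy=2.6,interpolation=cv2.INTER_CUBIC)
    for x,y,r,z in [(.596,-.2285,.0195,.066),(.594,-.1487,.0195,.066),(.469,-.2807,.003,.094),(.4667,-.2007,.003,.094)]:
        p=proj(n,np.c_[x+r*np.cos(a),y+r*np.sin(a),z+0*a]); cv2.polylines(im,[np.int32(((p-[x0,y0]+.5)*2.6-.5)*8)],True,(0,255,0),1,cv2.LINE_AA,3)
    T.append(im)
cv2.imwrite("pics/p9.png",cv2.hconcat(T))
E
```

```text
t 31.45 pos [ 0.3322 -0.354   0.221 ] w 0.06 rot [ 0.     -0.0002  0.0003]
```

View pics/p9.png

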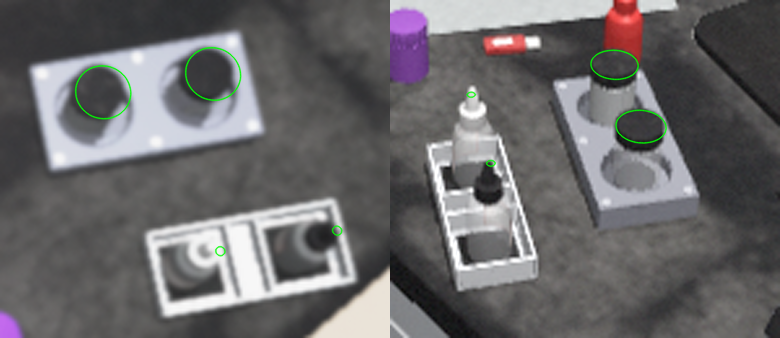

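```bash
python3 - <<'E'
from h import *
im=vision.snapshot("top"); s=vision.snapshot("scene")
cv2.imwrite("pics/f_top.png",im[:,:,::-1]); cv2.imwrite("pics/f_scene.png",s[:,:,::-1])
g=im.mean(2).astype(int); h=s.mean(2).astype(int)
np.set_printoptions(linewidth=250)
for nm,A,(x0,x1,y0,y1) in (("top",g,(378,452,222,258)),("scene",h,(400//1-150-8,278,255,322))):
    print(nm,"cols",x0,x1)
    for y in range(y0,y1): print(y,"".join("%3d"%(v//10) for v in A[y,x0:x1]))
E
python3 - <<'E'
import sys; sys.path.insert(0,'.')
from h import *
for n in("top","scene"):
    R,t,K=cam(n); print(n,(-R.T@t).round(3))
    for x,y in((.469,-.2807),(.4667,-.2007)): print(proj(n,[(x,y,z) for z in(.004,.06,.094)]).round(1).tolist())
E
```

```text
top cols 378 452
222   8  8  9  9  9  9  9  8  8  8  8  8  8  8  8  8  8  8  8  8  9  9  9  9  8  8  8  8  9  9 10 11 13 15 17 17 18 18 20 21 22 22 22 22 22 21 21 20 19 19 19 18 17 16 16 16 17 19 20 21 21 21 21 22 23 23 22 17 12 14 19 21 18 12
223   8  8  9  9  9  9  9  8  8  8  8  9  9  9  8  8  8  8  8  8  9  9 10 10 10 11 11 13 15 17 17 18 20 21 22 22 22 22 22 22 22 22 21 21 21 19 18 17 17 17 18 20 21 21 21 21 21 22 23 23 23 22 21 21 23 23 22 18 13 12 18 22 19 13
224   8  8  8  9  9  9  8  8  8  8  9  9  9  9  9  9  9 10 10 10 11 13 15 17 18 18 19 20 21 22 22 22 22 22 22 21 20 20 19 20 22 22 21 21 21 21 21 21 21 21 22 23 23 23 23 22 21 21 21 21 21 19 18 17 18 20 19 15 11 11 17 21 20 14
225   8  8  8  8  8  8  8  8  9  9 10 10 11 11 11 12 14 16 17 18 18 20 21 22 22 22 22 22 22 22 22 21 20 20 18 18 18 16 14 17 22 23 23 23 23 23 23 23 23 23 23 22 22 21 20 19 17 17 17 17 16 15 13 11 11 12 12 10  8  9 14 20 21 16
226   8  8  8  8  9  9 10 11 11 12 14 16 17 18 18 19 21 22 22 22 22 22 22 21 21 20 20 19 21 22 22 21 21 21 21 21 21 18 14 15 21 23 23 23 23 23 22 21 20 19 18 16 15 14 13 13 13
[... 14227 characters left out ...]
318   9  9 10 10  9  9  9  8  5  8 14 25 24 25  7  3  4  6  8  9  9  9 10 10 10 10 10 10 10 10 10 10 10 11 13  7
319   9  9  9  9  9  8  8  8  5  6 13 24 25 25 10  4  4  5  8  8  9  9 10 10 10 10 10 10 10 10 10 10 10 11 11  6
320   8  9  9  9  9  8  8  8  6  4 12 17 25 25 13  4  4  5  8  8  9  9  9 10 10 10 10 10 10 10 10 10  9 10  9  6
321   8  8  9  9  9  8  8  9  8  4 11 15 25 24 20  4  4  4  8  8  9  9  9  9 10 10 10 10 10 10 10 10  9 10  9  6
top [0.368 0.02  0.917]
[[433.7, 236.3], [443.0, 231.5], [449.2, 228.2]]
[[393.0, 243.5], [399.7, 239.1], [404.3, 236.1]]
scene [ 0.353 -1.024  0.771]
[[268.7, 321.5], [268.5, 300.6], [268.3, 287.3]]
[[261.5, 294.3], [261.0, 273.9], [260.8, 260.9]]
```

Both bottles reached floor contact 2 mm above their pick height, as expected. A bottle inside a pocket can't be more than 10.5 mm off centre, so the placements are fine. I'll check numerically that the bystanders haven't moved, then hand in.

Run:
```python
from h import *
a=cv2.imread("pics/raw_top.png"); b=cv2.imread("pics/f_top.png")
for n,(x,y) in dict(eyep=(147,293),brown=(165,186),black=(203,221)).items():
    r=cv2.matchTemplate(b[y-22:y+22,x-22:x+22],a[y-14:y+14,x-14:x+14],cv2.TM_CCOEFF_NORMED); m=cv2.minMaxLoc(r); print(n,round(m[1],3),np.array(m[3])-8)
# tip triangulation, white bottle
def P(n): R,t,K=cam(n); return K@np.c_[R,t]
X=cv2.triangulatePoints(P("top"),P("scene"),np.array([[398.],[236]]),np.array([[260.9],[258.]])); print((X[:3]/X[3]).ravel().round(4))
```

```text
eyep 1.0 [0 0]
brown 1.0 [0 0]
black 1.0 [0 0]
[ 0.4686 -0.1902  0.093 ]
```

```bash
python3 -c "
from cell import close_job
print(close_job())"
```

```text
the job is handed in; nothing more can be done
None
```

I handed the job in with both bottles standing in the caddy's square pockets, both cans in the rack's round wells, and the eyepiece and pucks unmoved. The white-capped bottle measures about 10 mm off its pocket centre (limit 12.5 mm), and I viewed 15 pictures, one over the limit of 14.

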